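# Put the crank back on the coffee mill

### The arm

A 6-joint arm with a two-finger parallel gripper is mounted at the origin on the work surface. World frame = base frame: x ahead of the robot, y to its left, z up, the work surface at z = 0. Lengths are in m, angles in rad, forces in N, time in s.
With the tool pointing down it reaches from about 0.375 to 0.9 m from the base axis. Payload 3.1 kg.
Tool frame: the origin (TCP) lies on the centre line of the jaws, within the pads' length; the fingertips stand 22 mm ahead of it and the grasp point (between the pads) lies 3 mm ahead of it; z points along the fingers, x is the direction in which the jaws open and shut, and the axes are right-handed (so a half turn about z gives the same grasp; the last joint's range is limited). The gripper opens to 87 mm and grips with 3 to 60 N. Pads are 19 mm wide; open, the fingers measure 117 mm over their backs; the gripper's body (75 mm by 190 mm) begins 51 mm behind the grasp point.
Start: joints at [-1.401, 0.527, 1.433, -0, 1.181, -0.178], TCP at [0.213, -0.588, 0.245] pointing down, gripper open.
Joint ranges: [-3.08, 3.08], [-0.75, 2.2], [0.22, 2.44], [-1.43, 4.57], [0, 2.65], [-2.85, 2.85]. Speed limits (rad/s): [2.79, 2.79, 3.14, 3.14, 3.14, 3.14].

### API

Orientations are given as a unit quaternion [x, y, z, w].
In Python, from rig import robot, camera, order gives the robot as it stands.
- The arm moves only by the shell command python3 -m pendant 'ROWS' [OPENING] [FORCE]. ROWS is JSON, a list of rows, each a list of 2 entries, a list of its own where there are three numbers: the shift along the tool's x, y, z in mm, then the turn about the tool's z in degrees. A call has 1 to 8 rows; each row shifts and turns the commanded pose from where the row before left it, along the tool's axes as they then stand; what a row does not reach is not made up. A row lasts 1/8 s, in which the tool goes at most 62.5 mm and 10.7 degrees, less where a joint would pass 70% of its speed; a pose out of reach is approached as far as the arm can. A call with a gripper value outside its range is refused whole. OPENING is the finger opening in mm, from 0 to 87, set as the call begins (- or left out, the last holds). The fingers move at their own pace and stop on an object; FORCE is the grip in N (left out, the last holds). Time passes only in rows, so rows that do not move let the fingers close. It gives the time, the measured TCP pose, the force and the opening at its end, in the units of the state.
- robot.get_obs(): the state, without advancing time (a new reading comes with each control period).
- camera(name): name is "side" or "top" or "wrist"; returns a dict with "pixels" (384x512x3 uint8, blue, green, red), "mtx" (3x3 intrinsics, pixels), "k1" (the pictures are not rectified: a ray, as slopes to the right and down, at radius r is drawn at 1 + k1 r^2 times it, then the intrinsics apply), "R" (3x3) and "t" (3): a world point X has camera coordinates R X + t. Camera axes: x right, y down, z forward; pixel columns grow to the right and rows downward; lengths in m; the calibration is good to about 2 mm. A picture is of the moment at which its call begins. There is no depth.
- order.hand_in(): hands the job in, once; it reports no verdict.
The state is a dict: "time": time; "q": joint angles; "joint_velocities": joint speeds; "joint_torque": joint torques, N m; "position": TCP position; "tool_rot": TCP orientation; "ft_force": force on the tool from outside, world axes, zero at the start; "moment": the same for the moment, N m; "grip_width": finger opening in m.
Only numpy, scipy, OpenCV 4.12 (cv2) and the standard library are available. Lean on these libraries where they do the work, as an engineer would, in place of code of your own. Each camera call takes 0.05 s, during which the arm holds its last target. There are 200 camera calls.

### The job

The hand mill on the steel counter has been cleaned and its crank is off. Pick up the crank with the square socket and fit it onto the mill's square shaft, turned so that the square goes over the square, pushed fully home on the mill's top; the crank may point any of the four ways. Leave the spare crank with the round hub and the steel milk jug where they are.

Things in the scene. Friction and masses are not known exactly. Their poses are not given: they have to be found in the camera images.
- crank_hub (a point): Loose dark steel crank lying flat, 0.3 kg. Hub: upright square block 40 x 40 x 50 mm high, 24 mm square through-hole, sides parallel. Flat bar (20 wide, 8 thick, level with the underside) runs from one face to an upright black grip (32 thick, top at 52) 117 mm from the hub's axis. Point: hub centre, 25 mm above its underside; x along the bar to the grip, z up. Hub faces to +y, -y are free to grip.
- shaft_foot (a point): Mill, fixed: square grey body on a 106 mm dark foot, flat 100 x 100 mm top 130 mm above the counter. Upright square brass shaft in its middle, not turning, 44 mm tall: 19 x 19 mm for the lower 26 mm, then tapering to 8 x 8 mm at the end. Point: on the shaft's axis, level with the flat top; z up, x and y square to the shaft and the mill's sides. Fully home, the hub stands on the flat top.
- spare_hub (a point): Spare dark steel crank of another mill: loose, lying flat, same bar and black grip, but a round hub 40 mm across and 50 mm high with a round 18 mm hole. Point: the centre of its hub, 25 mm above the counter; x along its bar to the grip. It must stay where it lies.
- jug_mid (a point): Loose open steel milk jug, 84 mm across and 95 mm high, with a handle on its +y side. Point: on its axis, half-way up. It must stay where it stands.
Not all that is in view belongs to the job. What is shaped like the part that bears shaft_foot but purple is not meant.

How it is judged:
By the outcome, as a careful person would: the job done as asked, in the order asked, and still so for the second after the job is handed in, with the robot touching nothing.
It also fails if it takes over 45 s, if anything falls off the work surface, if the arm or the gripper's body presses on something with over 40 N, if the wrist force passes 120 N, or if a joint passes its speed limit or range.

## Working session

There is one attempt and no reset: what is moved stays moved. The work goes in short steps, Python scripts to look and compute and a shell command to move; the robot and the scene stay as the last step left them, time stands still between calls to the robot, and variables do not carry over. Pictures are saved under pics/ and viewed, about 8 in all and at most 12, crops included, and the job is handed in when it is done.

```bash
ls; mkdir -p pics; python3 - <<'E'
from rig import robot, camera
import cv2, numpy as np
o=robot.get_obs(); print({k:np.round(v,3).tolist() for k,v in o.items()})
for n in ("side","top"):
    c=camera(n); cv2.imwrite(f"pics/{n}0.png",c["pixels"]); print(n,c["mtx"].tolist(),c["k1"],np.round(c["R"],3).tolist(),np.round(c["t"],3).tolist(), np.round(-c["R"].T@c["t"],3))
a=cv2.imread("pics/top0.png");
cv2.imwrite("pics/top0b.png",cv2.resize(a,(800,600),interpolation=cv2.INTER_CUBIC))
E
```

```text
pics
{'time': 0.0, 'q': [-1.402, 0.528, 1.434, -0.0, 1.181, -0.178], 'joint_velocities': [0.001, -0.002, -0.002, -0.001, 0.002, -0.001], 'joint_torque': [0.001, -44.004, -17.659, 0.063, 0.058, -0.0], 'position': [0.213, -0.587, 0.244], 'tool_rot': [0.819, -0.574, -0.001, -0.001], 'ft_force': [0.726, 0.33, 0.156], 'moment': [0.062, -0.042, -0.033], 'grip_width': 0.087}
side [[454.04125931738145, 0.0, 251.53078847570868], [0.0, 454.04125931738145, 187.00399208294414], [0.0, 0.0, 1.0]] -0.1706933746636657 [[-0.999, -0.045, 0.022], [-0.044, 0.558, -0.829], [0.025, -0.828, -0.559]] [0.518, 0.086, 0.98] [0.496 0.788 0.608]
top [[413.1791542615938, 0.0, 256.88253585196827], [0.0, 413.1791542615938, 193.75246686163229], [0.0, 0.0, 1.0]] -0.029818138121748303 [[-0.015, -0.999, -0.03], [-0.99, 0.019, -0.14], [0.14, 0.027, -0.99]] [0.021, 0.545, 0.885] [ 0.416 -0.014  0.953]
```

View pics/top0b.png

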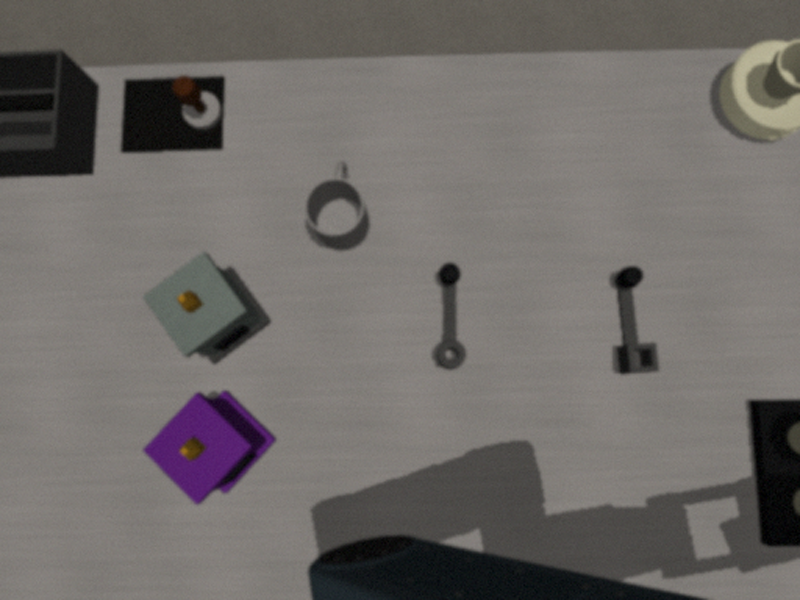

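View pics/side0.png

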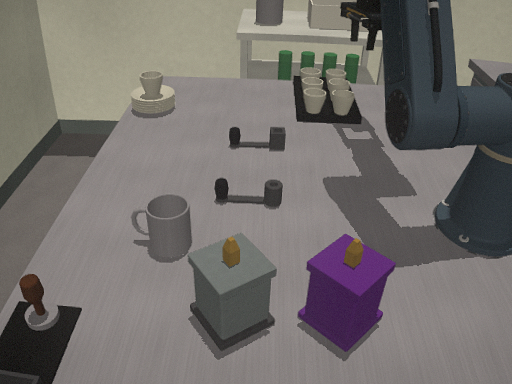

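The top view shows two cranks. The one at (407,229) in the original picture has a square hub with a square hole. The one at (287,226) has a round hub and is the spare. The two mills are grey at (121,193) and purple at (121,287). The grey mill and the square-hub crank fit the description. I'll enlarge both to confirm.

```bash
cat > h.py <<'E'
import numpy as np, cv2
from rig import robot, camera
from scipy.spatial.transform import Rotation as Rn
def ray(c,px):
    u=(np.asarray(px,float)-c["mtx"][:2,2])/c["mtx"][0,0]
    s=u.copy()
    for _ in range(20): s=u/(1+c["k1"]*(s@s))
    d=c["R"].T@np.r_[s,1]; return -c["R"].T@c["t"], d/np.linalg.norm(d)
def plane(c,px,z):
    o,d=ray(c,px); return o+d*(z-o[2])/d[2]
def proj(c,X):
    p=c["R"]@np.asarray(X)+c["t"]; s=p[:2]/p[2]; s=s*(1+c["k1"]*(s@s)); return s*c["mtx"][0,0]+c["mtx"][:2,2]
def tri(rs):
    A=sum(np.eye(3)-np.outer(d,d) for o,d in rs); b=sum((np.eye(3)-np.outer(d,d))@o for o,d in rs)
    return np.linalg.solve(A,b)
E
python3 - <<'E'
from h import *
c=camera("top"); s=camera("side"); a=c["pixels"]; b=s["pixels"]
def crop(im,x,y,w,h,k): return cv2.resize(im[y:y+h,x:x+w],None,fx=k,fy=k,interpolation=cv2.INTER_CUBIC)
A=crop(a,385,165,50,75,8); B=crop(a,85,155,100,75,4)
C=crop(b,225,120,67,50,6); 
im=np.zeros((600,800,3),np.uint8); im[:,:400]=A; im[:300,400:]=B; im[300:,400:]=C[:300,:400]
im=cv2.convertScaleAbs(im,alpha=1.5); cv2.imwrite("pics/crop1.png",im)
hsv=cv2.cvtColor(a,cv2.COLOR_BGR2HSV); print(hsv[215,407],hsv[193,121],hsv[190,140],hsv[250,300],a[190,140])
E
```

```text
[25 21 74] [ 20 197  88] [ 56  17 107] [ 13  14 127] [100 107 101]
```

View pics/crop1.png

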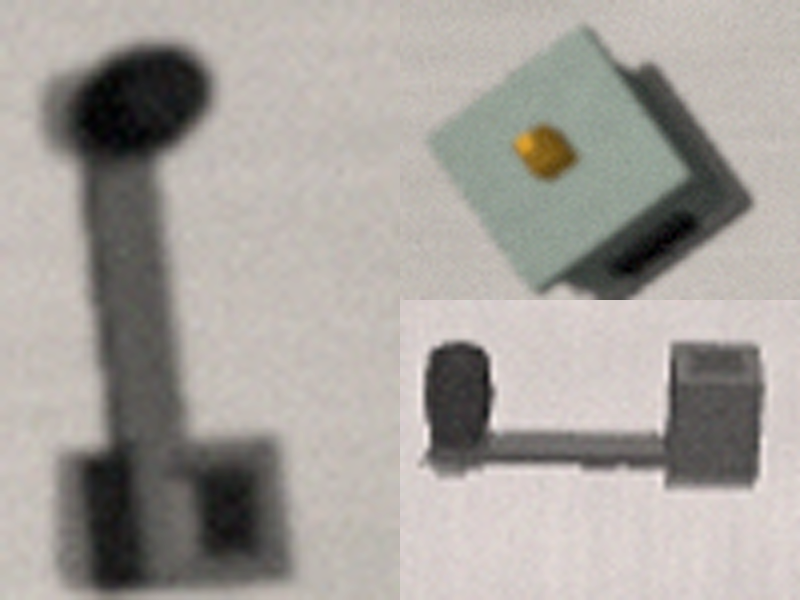

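The crops confirm both choices. The crank has a square block hub with a square hole near (413,229) and its bar runs up to the grip at (402,178). The mill is grey with its brass shaft at about (121,193). Next I'll measure them.

```bash
cat > meas.py <<'E'
from h import *
c=camera("top"); s=camera("side")
# mill top quad
a=cv2.GaussianBlur(c["pixels"],(3,3),0).astype(int)
k=4
A=cv2.resize(c["pixels"],None,fx=k,fy=k,interpolation=cv2.INTER_CUBIC); A=cv2.GaussianBlur(A,(0,0),3).astype(int)
up=lambda p:(np.asarray(p,float)+.5)/k-.5
def big(m):
    cs,_=cv2.findContours(m.astype(np.uint8),cv2.RETR_EXTERNAL,cv2.CHAIN_APPROX_NONE); return max(cs,key=cv2.contourArea)
m=np.zeros(A.shape[:2],bool); m[150*k:235*k,85*k:180*k]=1
g=(A[...,1]-A[...,2]>2)&(A[...,1]>88)&m
ct=big(g); hull=cv2.convexHull(ct)
q=cv2.approxPolyDP(hull,20,True)[:,0]; print("mill px",np.round(up(q),1).tolist())
P=np.array([plane(c,up(p),.13) for p in q]); print(np.round(P,4).tolist())
if len(P)==4:
    print("edges",np.linalg.norm(P-np.roll(P,-1,0),axis=1).round(4),"ctr",P.mean(0).round(4))
    e=np.roll(P,-1,0)-P; print("yaw mod90",np.round(np.degrees(np.arctan2(e[:,1],e[:,0]))%90,1))
# crank: hand-read pixels from crop
cp=lambda x,y:np.array([385+(x+.5)/8-.5,165+(y+.5)/8-.5])
b=np.array([plane(c,cp(*p),.008) for p in [(122,160),(150,440)]]); print("bar",b.round(4).tolist(),"yaw",np.degrees(np.arctan2(*(b[0]-b[1])[[1,0]])))
for n,p,z in [("hole",(228,510),.05),("hubtop",(215,512),.05)]: print(n,plane(c,cp(*p),z).round(4))
G=A.sum(2)/3
m=np.zeros(A.shape[:2],bool); m[165*k:245*k,385*k:440*k]=1
ct=big((G<105)&m); print("dark bbox",[np.round(v/k,1) for v in cv2.boundingRect(ct)])
# spare & jug rough
for n,p,z in [("spare",(449/1.5625,354/1.5625),.05),("spgrip",(449/1.5625,274/1.5625),.052),("jug",(336/1.5625,207/1.5625),.095),("brass",(121,193),.15)]: print(n,plane(c,p,z).round(3))
E
python3 meas.py
```

```text
mill px [[130.1, 161.6], [155.4, 198.1], [119.1, 226.9], [91.9, 189.4]]
[[0.604, 0.2691, 0.13], [0.5272, 0.215, 0.13], [0.47, 0.2878, 0.13], [0.5477, 0.3471, 0.13]]
edges [0.094  0.0926 0.0977 0.0962] ctr [0.5372 0.2798 0.13  ]
yaw mod90 [35.2 38.1 37.3 35.8]
bar [[0.5645, -0.3173, 0.008], [0.4838, -0.3202, 0.008]] yaw 2.0584526220268837
hole [ 0.4614 -0.3264  0.05  ]
hubtop [ 0.4609 -0.3229  0.05  ]
dark bbox [np.float64(389.8), np.float64(169.5), np.float64(32.5), np.float64(70.8)]
spare [ 0.47  -0.054  0.05 ]
spgrip [ 0.583 -0.057  0.052]
jug [0.672 0.098 0.095]
brass [0.536 0.279 0.15 ]
```

```bash
python3 -m pendant '[[[0,0,0],9],[[0,0,0],9],[[-43,-43,0],0],[[-43,-43,0],0],[[-43,-43,0],0],[[-43,-43,0],0],[[-43,-43,0],0],[[-43,-43,0],0]]' 87
cat > w.py <<'E'
import sys
from h import *
o=robot.get_obs(); R=Rn.from_quat(o["tool_rot"]).as_matrix(); print(o["time"],np.round(o["position"],4),np.degrees(np.arctan2(R[1,0],R[0,0])).round(2),np.round(R[:,2],3),np.round(o["ft_force"],1),o["grip_width"])
for n in sys.argv[2:]:
    c=camera(n); cv2.imwrite(f"pics/{n}{sys.argv[1]}.png",c["pixels"])
    np.savez(f"pics/{n}{sys.argv[1]}.npz",**c)
E
python3 w.py 1 wrist
```

```text
time: 1.3
position: [0.4635, -0.3196, 0.2447]
tool_rot: [0.719, -0.695, 0.0, 0.0]
ft_force: [0.1, -1.3, -1.7]
grip_width: 0.087
1.3 [ 0.4635 -0.3196  0.2447] -88.09 [ 0. -0. -1.] [ 0.1 -1.3 -1.7] 0.08698928132176975
```

View pics/wrist1.png

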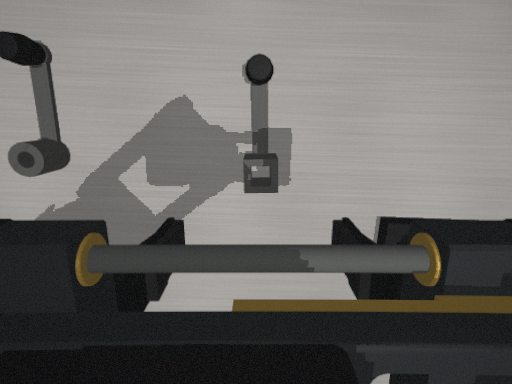

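The wrist view shows the square hub at about (261,172), with its hole, bar and grip (259,69) running straight up the picture. The spare crank is at the left (38,158).

```bash
python3 - <<'E'
from h import *
c=dict(np.load("pics/wrist1.npz")); g=cv2.cvtColor(c["pixels"],cv2.COLOR_BGR2GRAY)
print(-c["R"].T@c["t"])
for y in (158,164,172,180,186,190,195): print(y,g[y,236:288:2])
print("col",[ (x,g[145:200:2,x].tolist()) for x in (249,273)])
for y in (90,110,130,145): print(y,g[y,244:276])
E
```

```text
[ 0.53549394 -0.31729302  0.38489331]
158 [110 109 110 111  52  46  48  50  48  44  46  49  46  49  48  50  47  47
  48  50  46 101 113 111 112 112]
164 [113 112 111 114  64  94  93  93  93  93  93  94  97  96  61  63  61  61
  62  62  59 100 108 109 111 110]
172 [111 111 113 109  63  60  63  58 104 110 110 109 109 110 106 110 109  57
  63  65  63  98 110 108 106 112]
180 [109 109 110 112  69  59  63  55  47  48  47  50  52  52  47  50  50  45
  62  64  61 100 112 108 110 109]
186 [168 170 167 168  93  61  61  60  53  53  53  53  55  55  57  55  56  58
  63  65  62 144 159 156 160 160]
190 [171 171 170 170  89  62  60  57  59  58  57  58  58  60  60  61  63  58
  62  60  64 146 160 159 157 159]
195 [167 167 169 165 167 165 164 163 163 163 164 162 160 161 161 157 160 159
 160 159 156 160 160 159 160 159]
col [(249, [163, 164, 168, 114, 79, 48, 46, 68, 92, 94, 92, 87, 64, 60, 58, 92, 95, 91, 60, 63, 58, 64, 64, 60, 146, 166, 169, 169]), (273, [110, 111, 112, 111, 68, 50, 46, 59, 63, 62, 58, 63, 65, 60, 61, 60, 62, 63, 62, 61, 62, 61, 63, 62, 160, 161, 161, 162])]
90 [167 164 164 166 164 164 128  91  92  97  96  97  95  95  93  96  98  94
  95  98  97  96  98  98 152 166 166 167 166 170 166 167]
110 [165 166 165 165 167 164 166 111  90  94  96  96  91  96  96  93  97  95
  95  94  94  94  93  99 150 165 164 164 165 165 162 164]
130 [162 162 161 162 161 163 162 126  97  94  94  94  95  96  74  60  62  63
  63  62  62  60  64  67 101 110 112 113 113 108 110 110]
145 [163 164 162 162 162 163 161 164 111  90  93  94  94  76  60  62  59  59
  63  63  58  58  58  60  96 112 111 109 108 110 112 109]
```

```bash
python3 - <<'E'
from h import *
c=dict(np.load("pics/wrist1.npz"))
q=[(243.7,159.5),(278.2,159.5),(278.2,192.8),(243.7,192.8)]
P=np.array([plane(c,p,.05) for p in q]); print(P.round(4).tolist(),P.mean(0).round(4)); print(np.linalg.norm(P-np.roll(P,-1,0),axis=1).round(4))
b=[plane(c,p,.008) for p in [(258.9,90),(260,145)]]; d=b[0]-b[1]; print(np.round(b,4).tolist(),np.degrees(np.arctan2(d[1],d[0])))
g=plane(c,(259,69),.052);h=P.mean(0);print(g,np.linalg.norm((g-h)[:2]),np.degrees(np.arctan2(*(g-h)[[1,0]])))
E
```

```text
[[0.4821, -0.3033, 0.05], [0.4835, -0.3426, 0.05], [0.4441, -0.3447, 0.05], [0.4427, -0.3042, 0.05]] [ 0.4631 -0.3237  0.05  ]
[0.0394 0.0394 0.0406 0.0394]
[[0.5604, -0.318, 0.008], [0.4946, -0.3218, 0.008]] 3.277310586014098
[ 0.57827324 -0.31727406  0.052     ] 0.11535882471110487 3.196882613134445
```

The hub is at (0.463, -0.324) with yaw 3.2°, and the measured size of 39–40 mm agrees with the description. I'll correct the alignment, descend and grip.

```bash
python3 -m pendant '[[[0,0,0],-1.3],[[4,0,0],0],[[0,0,50],0],[[0,0,50],0],[[0,0,50],0],[[0,0,40],0],[[0,0,23],0],[[0,0,0],0]]' 87 && python3 -m pendant '[[[0,0,0],0],[[0,0,0],0],[[0,0,0],0],[[0,0,0],0],[[0,0,0],0],[[0,0,0],0],[[0,0,0],0],[[0,0,0],0]]' 0 35
```

```text
time: 2.35
position: [0.4605, -0.326, 0.0297]
tool_rot: [0.726, -0.688, -0.002, -0.0]
ft_force: [-0.6, 0.7, -0.3]
grip_width: 0.0869
time: 3.35
position: [0.4623, -0.3245, 0.0317]
tool_rot: [0.727, -0.687, -0.0, -0.0]
ft_force: [-0.3, 1.9, 3.9]
grip_width: 0.0399
```

```bash
python3 -m pendant '[[[0,0,-20],0],[[0,0,-50],0],[[0,0,-50],0],[[0,0,-50],0],[[0,0,-35],0],[[0,0,0],0]]' && python3 -m pendant '[[[-59,-12,0],0],[[-59,-12,0],0],[[-59,-12,0],0],[[-59,-12,0],0],[[-59,-12,0],0],[[-59,-12,0],0],[[-59,-12,0],0],[[-59,-12,0],0]]' && python3 -m pendant '[[[0,0,0],0],[[0,0,0],0]]'; python3 w.py 2 wrist
```

```text
time: 4.1
position: [0.4637, -0.3266, 0.239]
tool_rot: [0.727, -0.687, 0.004, 0.0]
ft_force: [1.2, -0.2, -2.5]
grip_width: 0.0398
time: 5.1
position: [0.5307, 0.1533, 0.234]
tool_rot: [0.727, -0.687, -0.001, 0.002]
ft_force: [1.7, -0.5, -1.8]
grip_width: 0.0395
time: 5.35
position: [0.5304, 0.1515, 0.2345]
tool_rot: [0.727, -0.687, -0.001, 0.002]
ft_force: [-0.0, -0.4, -2.7]
grip_width: 0.0399
5.35 [0.5304 0.1515 0.2345] -86.71 [-0.004 -0.001 -1.   ] [-0.  -0.4 -2.7] 0.03988827852094299
```

View pics/wrist2.png

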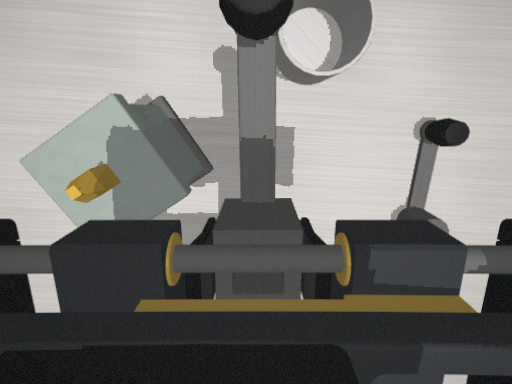

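The wrist view shows the crank held squarely with its bar straight up at x≈257. The grey mill is at the left, with top corners (21,160), (114,94) and (190,190) and the brass tip near (72,191).

```bash
python3 - <<'E'
from h import *
c=dict(np.load("pics/wrist2.npz"));im=c["pixels"].astype(int)
L,T,Rr=[plane(c,p,.13) for p in [(21,160),(114.5,94),(190,190)]]
for a,b in((L,T),(T,Rr)):
    d=b-a; print(np.linalg.norm(d).round(4),np.degrees(np.arctan2(d[1],d[0]))%90)
print("ctr",((L+Rr)/2).round(4), (L).round(4),T.round(4),Rr.round(4))
hsv=cv2.cvtColor(c["pixels"],cv2.COLOR_BGR2HSV)
m=cv2.inRange(hsv,(10,120,60),(32,255,255)); m[:150]=0;m[210:]=0;m[:,:50]=0;m[:,135:]=0
ct=max(cv2.findContours(m,0,1)[0],key=cv2.contourArea); h=cv2.convexHull(ct)[:,0]; print(h.tolist())
big=cv2.resize(c["pixels"][85:225,10:220],None,fx=3.8,fy=3.8,interpolation=cv2.INTER_CUBIC); cv2.imwrite("pics/mill2.png",cv2.convertScaleAbs(big,alpha=1.3))
t=camera("top"); ht=cv2.cvtColor(t["pixels"],cv2.COLOR_BGR2HSV); m=cv2.inRange(ht,(8,120,50),(32,255,255)); m[220:]=0;m[:165]=0;m[:,:90]=0;m[:,160:]=0
ct=max(cv2.findContours(m,0,1)[0],key=cv2.contourArea); print("top",cv2.convexHull(ct)[:,0].tolist(), "pred tip", [proj(t,(.537,.28,z)).round(1).tolist() for z in(.13,.174)],"wrist",[proj(c,(.537,.28,z)).round(1).tolist() for z in(.13,.174)])
E
```

```text
0.0977 35.66307849618327
0.0946 38.15582216401032
ctr [0.5425 0.2782 0.13  ] [0.5512 0.3471 0.13  ] [0.6081 0.2677 0.13  ] [0.5338 0.2093 0.13  ]
[[106, 164], [114, 174], [117, 178], [119, 181], [119, 182], [104, 192], [99, 195], [88, 201], [80, 201], [76, 200], [73, 199], [66, 192], [66, 189], [69, 184], [72, 181], [76, 178], [86, 171], [92, 168], [104, 164]]Traceback (most recent call last):
  File "<stdin>", line 12, in <module>
ValueError: max() iterable argument is empty
```

View pics/mill2.png

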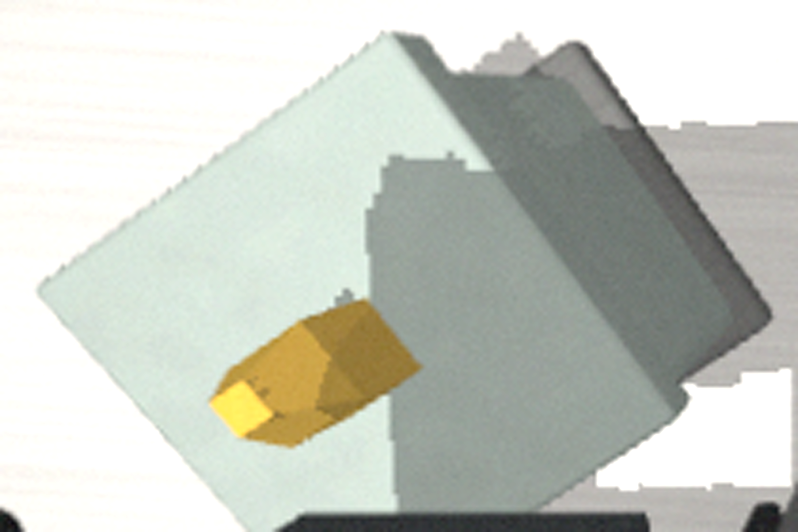

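This close-up shows the shaft end square centred at (73.7,192.4) and the shaft's foot edge running from (106.8,163.9) to (121,181.8).

```bash
python3 - <<'E'
from h import *
c=dict(np.load("pics/wrist2.npz")); cp=lambda x,y:np.array([10+(x+.5)/3.8-.5,85+(y+.5)/3.8-.5])
tip=plane(c,cp(242,408),.174); print("tip",tip.round(4))
a,b=plane(c,cp(368,300),.13),plane(c,cp(422,368),.13); d=b-a; n=np.array([d[1],-d[0],0])/np.linalg.norm(d)
if n@((tip-(a+b)/2))<0:n=-n
print("foot edge len",np.linalg.norm(d).round(4),"yaw",np.degrees(np.arctan2(d[1],d[0]))%90,"ctr",((a+b)/2+n*.0095).round(4))
# slope-based edge yaw
for p,q in(((60,276),(370,46)),((440,90),(650,350))):
    a,b=plane(c,cp(*p),.13),plane(c,cp(*q),.13); d=b-a; print(np.degrees(np.arctan2(d[1],d[0]))%90)
L,Rr=plane(c,cp(36,290),.13),plane(c,cp(688,400),.13); print("diag",np.linalg.norm(L-Rr),((L+Rr)/2).round(4))
# held hub: bar in wrist view, bar top z relative TCP
o=robot.get_obs(); print(np.round(o["position"],4))
zb=o["position"][2]-.0315+.008; b=[plane(c,p,zb) for p in[(257,60),(257.5,180)]]; d=b[0]-b[1]; print("bar",np.round(b,4).tolist(),np.degrees(np.arctan2(d[1],d[0])))
g=c["pixels"].mean(2); print(g[60,232:284].astype(int)); print(g[180,232:284].astype(int))
t=camera("top"); cv2.imwrite("pics/top3.png",t["pixels"]); tt=dict(t); np.savez("pics/top3.npz",**t)
print("tip from top cam, initial px (121,193) region:",[plane(t,p,.174).round(4).tolist() for p in[(116.5,189.5)]])
E
```

```text
tip [0.54   0.2805 0.174 ]
foot edge len 0.0182 yaw 36.09439925569481 ctr [0.5395 0.2806 0.13  ]
36.792840235607265
38.98801904004819
diag 0.1409557744110204 [0.5421 0.2787 0.13  ]
[0.5311 0.1503 0.2353]
bar [[0.6274, 0.1572, 0.2118], [0.5651, 0.1533, 0.2118]] 3.602152088461016
[135 136 135 132 133  96 101 111 115 115 119 122 118 118 117 120 114 119
 119 119 120 118 116 118 117 120 118 117 119 117 120 119 120 117 116 119
 120 118 116 117 118 120 117 106  99  95  98  97  95  95  95  95]
[141 142 144 140 143 140 142 140  95  77  78  75  79  79  80  81  79  78
  79  80  80  80  77  77  78  78  80  80  78  79  79  82  81  77  83  79
  81  76  80  74  78  77  77 126 136 139 139 139 138 138 137 138]
tip from top cam, initial px (121,193) region: [[0.5394, 0.2792, 0.174]]
```

```bash
python3 -m pendant '[[[0,0,0],-10],[[0,0,0],-10],[[0,0,0],-10],[[0,0,0],-3.7],[[-49,-42.5,0],0],[[-49,-42.5,0],0],[[0,0,0],0],[[0,0,0],0]]' && python3 w.py 4 side wrist; python3 - <<'E'
import cv2,numpy as np
a=cv2.imread("pics/side4.png")[150:350,130:330]; b=cv2.imread("pics/wrist4.png")
cv2.imwrite("pics/c4.png",np.hstack([cv2.resize(a,(440,440),interpolation=cv2.INTER_CUBIC),cv2.copyMakeBorder(cv2.resize(b,(360,270)),0,170,0,0,0)]))
E
```

```text
time: 6.5
position: [0.5403, 0.275, 0.2361]
tool_rot: [0.894, -0.447, -0.0, 0.001]
ft_force: [-0.5, -0.2, -1.9]
grip_width: 0.0401
6.5 [0.5403 0.275  0.2361] -53.11 [-0.001 -0.001 -1.   ] [-0.5 -0.2 -1.9] 0.040083581516913866
```

View pics/c4.png

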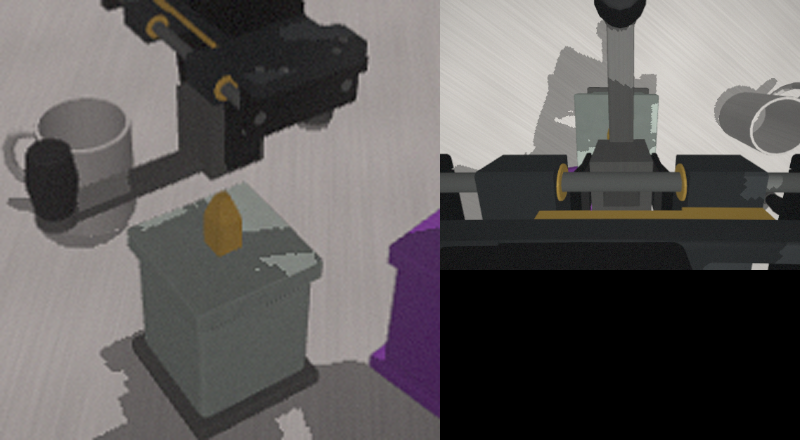

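```bash
for i in 1 2 3; do python3 -m pendant '[[[0,0,0],0]]' | sed -n 2p; done
```

```text
position: [0.5407, 0.2747, 0.2366]
position: [0.5407, 0.2753, 0.2367]
position: [0.5406, 0.2759, 0.2367]
```

```bash
python3 -m pendant '[[[-5,-1,0],0],[[0,0,15],0],[[0,0,15],0],[[0,0,15],0],[[0,0,0],0],[[0,0,0],0]]' - 35; python3 w.py 5 side;  python3 - <<'E'
import cv2,numpy as np
a=cv2.imread("pics/side5.png")[170:300,150:310]
cv2.imwrite("pics/c5.png",cv2.convertScaleAbs(cv2.resize(a,(640,520),interpolation=cv2.INTER_CUBIC),alpha=1.4))
E
```

```text
time: 7.72
position: [0.5385, 0.281, 0.1914]
tool_rot: [0.895, -0.447, 0.0, -0.0]
ft_force: [0.3, 0.3, -2.8]
grip_width: 0.0397
7.725 [0.5385 0.281  0.1914] -53.08 [ 0.  0. -1.] [ 0.3  0.3 -2.8] 0.039749733382407136
```

View pics/c5.png

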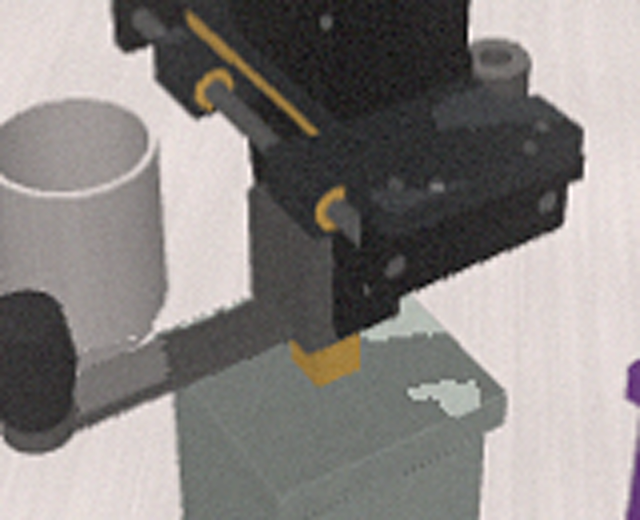

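The hub hangs over the shaft with only the lower shaft visible below it at crop (325,365), and no contact force shows. I'll keep going down.

```bash
python3 -m pendant '[[[0,0,6],0],[[0,0,6],0],[[0,0,0],0]]'; python3 -m pendant '[[[0,0,4],0],[[0,0,4],0],[[0,0,4],0],[[0,0,0],0],[[0,0,0],0]]'
```

```text
time: 8.15
position: [0.5377, 0.2808, 0.1789]
tool_rot: [0.895, -0.447, -0.001, 0.001]
ft_force: [-0.2, -0.4, -2.5]
grip_width: 0.0398
time: 8.78
position: [0.5383, 0.281, 0.1675]
tool_rot: [0.895, -0.447, 0.0, -0.0]
ft_force: [0.2, 0.3, -2.4]
grip_width: 0.0399
```

No contact force yet and about 6 mm remain, so I'll go on in small steps.

```bash
python3 -m pendant '[[[0,0,2],0],[[0,0,2],0],[[0,0,0],0],[[0,0,0],0]]'|sed -n '2p;4p'; python3 -m pendant '[[[0,0,1],0],[[0,0,1],0],[[0,0,0],0],[[0,0,0],0]]'|sed -n '2p;4p'
```

```text
position: [0.5383, 0.281, 0.1635]
ft_force: [-0.7, -0.3, -2.2]
position: [0.5383, 0.2809, 0.1617]
ft_force: [-0.6, -0.1, 0.0]
```

```bash
python3 -m pendant '[[[0,0,1],0],[[0,0,0],0],[[0,0,0],0]]'|sed -n '2p;4p'; python3 -m pendant '[[[0,0,0],0],[[0,0,0],0],[[0,0,0],0],[[0,0,0],0]]' 87; python3 w.py 6 side
```

```text
position: [0.5383, 0.281, 0.1617]
ft_force: [-1.8, -1.5, 5.0]
time: 10.65
position: [0.5383, 0.281, 0.1604]
tool_rot: [0.895, -0.447, -0.0, 0.0]
ft_force: [0.6, 0.1, 0.1]
grip_width: 0.0722
10.65 [0.5383 0.281  0.1604] -53.07 [-0. -0. -1.] [0.6 0.1 0.1] 0.07222146967766965
```

The hub is seated: the push reaction rose at TCP z 0.1617, the height expected when home. I'll retreat.

```bash
python3 -m pendant '[[[0,0,0],0],[[0,0,0],0],[[0,0,-20],0],[[0,0,-40],0],[[0,0,-50],0],[[0,0,-50],0],[[0,0,0],0]]' 87; python3 -m pendant '[[[50,30,0],0],[[50,30,0],0],[[50,30,0],0],[[50,30,0],0],[[0,0,0],0],[[0,0,0],0]]'; python3 w.py 7 side top;  python3 - <<'E'
import cv2,numpy as np
a=cv2.imread("pics/side7.png")[170:340,140:340]; t=cv2.imread("pics/top7.png")
cv2.imwrite("pics/c7.png",np.hstack([cv2.resize(a,(400,340),interpolation=cv2.INTER_CUBIC),cv2.resize(t[120:290,60:260],(400,340),interpolation=cv2.INTER_CUBIC)]))
E
```

```text
time: 11.58
position: [0.5407, 0.2818, 0.3258]
tool_rot: [0.895, -0.447, 0.004, -0.004]
ft_force: [0.1, 0.4, 1.1]
grip_width: 0.0874
time: 12.32
position: [0.5618, 0.0491, 0.3195]
tool_rot: [0.894, -0.447, -0.001, 0.0]
ft_force: [-0.3, 0.1, 0.3]
grip_width: 0.0868
12.325 [0.5618 0.0491 0.3195] -53.12 [-0.002  0.001 -1.   ] [-0.3  0.1  0.3] 0.08682925781466462
```

View pics/c7.png

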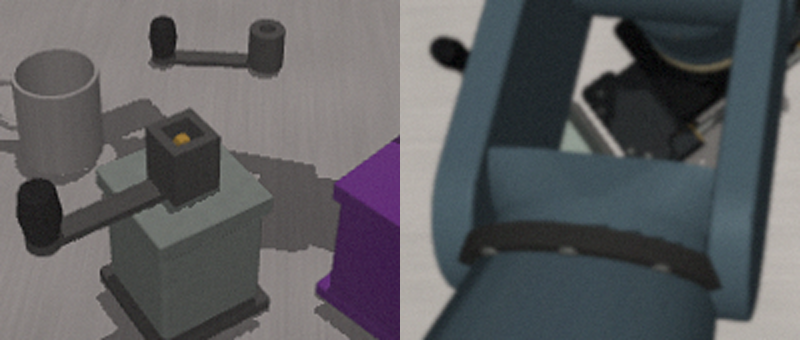

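The side view shows the crank standing flat on the grey mill, with its bar level and the brass tip inside the hole at crop (182,138). The jug and spare crank are upright. I'll check numerically that they have not moved, then hand in.

```bash
python3 - <<'E'
from h import *
from rig import order
a=cv2.imread("pics/side0.png",0).astype(np.float32);b=cv2.imread("pics/side7.png",0).astype(np.float32)
for n,(x,y,w,h) in {"jug":(128,190,66,70),"spare":(210,172,78,38)}.items():
    print(n,cv2.phaseCorrelate(a[y:y+h,x:x+w],b[y:y+h,x:x+w],cv2.createHanningWindow((w,h),cv2.CV_32F)))
s=dict(np.load("pics/side7.npz")); 
yaw=np.radians(37); R=np.array([[np.cos(yaw),-np.sin(yaw)],[np.sin(yaw),np.cos(yaw)]])
for p in[(.02,.02),(.02,-.02),(-.02,-.02),(-.02,.02)]:
    w=R@p+[.539,.2805]; print("pred hub top corner, crop px",((proj(s,(*w,.18))-[140,170])*2).round(0))
order.hand_in()
E
```

```text
jug ((0.006869962166838661, 0.04247899445828551), 0.9913499605508498)
spare ((0.028091295769790747, -0.05159897118182499), 1.003790763616562)
pred hub top corner, crop px [174. 155.]
pred hub top corner, crop px [146. 124.]
pred hub top corner, crop px [191. 106.]
pred hub top corner, crop px [221. 135.]
the job is handed in; nothing more can be done
```

The square-socket crank is fitted on the grey mill's shaft and pushed fully home, and the job is handed in at about 12.4 s of the 45 s allowed. I gripped the crank by its hub's free side faces and turned it to the mill's yaw of about 37°. I then lowered it over the shaft, let go and moved the arm clear.

**Seating:** The upward push came at a tool height of 0.1617 m, where a fully home hub should meet the mill's top. The highest force I read was about 5 N. In the last side picture, the hub-top corners lie within about 1–3 px of where a fully home hub should appear, and the brass tip sits inside the hole.

**Jug and spare crank:** Comparing the side pictures from before and after showed both shifted by less than 0.06 px, so neither moved.

**Disagreements:** The shaft position differed by up to about 2–3 mm between the shaft-based and lid-corner measurements. I used the shaft-based ones, and the hub went on without side force. The last top picture was blocked by the arm, so the final check rests on the side view alone.

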